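# Sign out the red stamp and show its face to the camera

## Robot

A 7-joint arm with a two-finger parallel gripper is mounted at the origin on the work surface. World frame = base frame: x ahead of the robot, y to its left, z up, the work surface at z = 0. Lengths are in m, angles in rad, forces in N, time in s.
With the tool pointing down it reaches from about 0.425 to 1.025 m from the base axis. Payload 3.6 kg.
Tool frame: the origin (TCP) lies on the centre line of the jaws, within the pads' length; the fingertips stand nose_length ahead of it and the grasp point (between the pads) lies 6 mm ahead of it (nose_length is the distance from the TCP to the fingertips, in m); z points along the fingers, x is the direction in which the jaws open and shut, and the axes are right-handed (so a half turn about z gives the same grasp; the last joint's range is limited). The gripper opens to 85 mm and grips with 20 to 120 N. Pads are 22 mm wide; open, the fingers measure 114 mm over their backs; the gripper's body (76 mm by 85 mm) begins 54 mm behind the grasp point. The pads swing forward as they close: fully open they stand 13 mm farther back than shut.
Start: joints at [1.073, 0.591, 0.048, 1.609, -0.033, 0.943, -0.034], TCP at [0.286, -0.666, 0.256] pointing down, gripper open.
Joint ranges: [-2.69, 2.69], [-0.47, 2.24], [-1.27, 1.36], [0.19, 2.51], [-1.53, 4.68], [0.08, 2.07], [-3.09, 3.09]. Speed limits (rad/s): [2.57, 2.57, 3.14, 3.14, 3.14, 3.14, 3.14].

## Interface

Orientations are given as a rotation vector (axis times angle).
In Python, from workcell import read_state, capture, camera_model, finish_job, nose_length gives the robot as it stands.
- The arm moves only by the tool apply_moves, never from a script. Its arguments are lists of equal length, an entry for each row: "dp": the shift along the tool's x, y, z in mm, a list of three; "delta_rot": the turn, a rotation vector about the tool's x, y, z in rad, a list of three. A call has 1 to 20 rows; each row shifts and turns the commanded pose from where the row before left it, along the tool's axes as they then stand; what a row does not reach is not made up. A row lasts 1/10 s, in which the tool goes at most 50 mm and 8.59 degrees, less where a joint would pass 70% of its speed; a pose out of reach is approached as far as the arm can. A call is refused whole if a number of a shift passes 50 or a number of a turn 0.15, either way. A call with a gripper value outside its range is refused whole. "fingers" is the finger opening in mm, from 0 to 85.4, set as the call begins (left out, the last holds). The fingers move at their own pace and stop on an object; "newtons" is the grip in N (left out, the last holds). Time passes only in rows, so rows that do not move let the fingers close. It gives the time, the measured TCP pose, the force and the opening at its end, in the units of the state.
- read_state(): the state, without advancing time (a new reading comes with each control period).
- capture(name): name is "scene" or "top" or "wrist"; returns (picture, depth): 400x640x3 uint8, red, green, blue; 400x640 float32, m along the optical axis (not along the pixel's ray), 0 where there is no reading.
- camera_model(name): a dict with "mtx" (3x3 intrinsics, pixels), "R" (3x3) and "t" (3): a world point X has camera coordinates R X + t. Camera axes: x right, y down, z forward; pixel columns grow to the right and rows downward; lengths in m; the calibration is good to about 2 mm. A picture is of the moment at which its call begins: read the wrist's pose just before it. camera_model takes no time and is no camera call; for the wrist camera it gives the pose at the moment of the call.
- finish_job(): hands the job in, once; it reports no verdict.
The state is a dict: "t": time; "qpos": joint angles; "qvel": joint speeds; "tau": joint torques, N m; "position": TCP position; "orientation": TCP orientation; "force": force on the tool from outside, world axes, zero at the start; "moment": the same for the moment, N m; "finger_gap": finger opening in m.
Only numpy, scipy, OpenCV 4.12 (cv2) and the standard library are available. Lean on these libraries where they do the work, as an engineer would, in place of code of your own. Each camera call takes 0.05 s, during which the arm holds its last target. There are 200 camera calls.

## Task

Sign out the red-handled stamp: take the red out-tag off its little stand, hook it over the rail at the white band, slide it along the bar without lifting it off until its hook sits on the green band, and let it hang there by itself. Then pick the red-handled stamp off its tray and finish while holding it still in the air before the inspection camera: the middle of its rubber face 100 mm straight out from the lens, face square to the lens, the long side of the face lying level across the camera. Do not put it down at the end, and leave the other two stamps, the ink pad, the mug and the stapler where they are.

Things in the scene. Friction and masses are not known exactly. Their poses are not given: they have to be found in the camera images.
- tag: red tag on a rigid hook, 80 g (all sizes in mm). Origin: inside top of hook, rests on a bar (bar along own y), z up. Black grip stem 14 x 14 from 4 to 54 above. Hook strap 14 wide (y), 32 inside (x), self-centring; long leg on -x; short leg on +x ends 20 below; mouth on +x, open 20 to 56 below: raised 33 it comes off a bar along its -x, goes on by the reverse. Red plate 56 x 5, 59 to 109 below
- stand: fixed parking stand: black foot 90 (x) x 80 (y), a post at y = -40 and a bar 10 in diameter along y from the post to y = +36, bar axis at height 150 over x = 0; the tag hangs at about y = +5. Origin: underside, under the bar; nothing stands higher than the bar
- rail: fixed sign-out rail: dark steel bar 10 in diameter along own y, 292 long, bar axis at height 180, on posts at y = -140 and +140 that end at the bar. Origin: on the table under the bar's middle
- white_band (a point): middle of the white band (30 long) painted on the rail's bar, at the top of the bar; 80 from the rail's middle towards its -y; axes as the rail's
- green_band (a point): middle of the green band (30 long) on the rail's bar, at the top of the bar; 10 to 80 from the rail's middle towards its +y, differing from day to day; axes as the rail's
- stamp_red: wooden rubber stamp standing on its face: block 56 (own x) x 28 (own y) x 22 high, then a steel neck, then an upright red handle 22 (x) x 18 (y) from 32 to 88 above the face; 0.06-0.13 kg. Origin: centre of the rubber face (underside); z points up the handle, x along the block's long side
- stamp_blue: to be left alone; same build as the red stamp but with a blue handle
- stamp_yellow: to be left alone; same build as the red stamp but with a yellow handle
- tray: fixed low tray, rubber mat 90 (x) x 270 (y), top 8 above the table, with wooden edging 12 high along the long sides; the three stamps stand in a row on it about 90 apart, in any order. Origin: centre of the underside
- camera: fixed inspection camera: grey base 130 x 100, grey neck and a white tilted head, at most 120 high. Origin: on the table, under the lens; own -x is the side to which the lens looks
- lens: white head of the camera, 70 x 80 x 38 with a black lens in a white ring on its face. Origin: centre of the front of the lens, 90 above the table; z is the direction in which the lens looks: up and back towards the robot's side, always 0.5 rad (29 degrees) off vertical; y is level, across the camera
- view_point (a point): the point in the air 100 straight out from the lens, about 178 above the table, where the middle of the stamp's face belongs; axes as lens (z away from the lens: the held stamp's own z must lie along it, its own x along the lens's y, either way round)
- ink_pad: to be left alone: blue and grey ink pad tin, 74 x 114 x 20. Origin: centre of the underside
- mug: to be left alone: white mug, 80 across, 90 tall. Origin: centre of the underside
- stapler: to be left alone: blue and black stapler, 36 x 150 x 60. Origin: centre of the underside

How it is judged:
On the way, in this order (a step that is already met when the one before it is completed fails the run):
1. the tag's hook is over the rail's bar at the white band (z of tag in the frame of rail between 0.177 and 0.193 m and x of tag in the frame of rail between -0.012 and 0.012 m and y of tag in the frame of white_band between -0.015 and 0.015 m), for 0.1 s.
2. the tag slides along the bar between the bands (z of tag in the frame of rail between 0.177 and 0.193 m and x of tag in the frame of rail between -0.012 and 0.012 m and y of tag in the frame of white_band between 0.025 and 0.065 m), for 0.02 s.
3. the tag hangs by itself on the green band (z of tag in the frame of rail between 0.177 and 0.193 m and x of tag in the frame of rail between -0.012 and 0.012 m and y of tag in the frame of green_band between -0.015 and 0.015 m and contact force between tag and rail above 0.2 N and contact force between the fingers and tag below 0.1 N and angle between tag's own z axis and vertical below 0.25 rad), for 0.2 s.
At the end, for the whole second after the job is handed in: Tag hangs alone, at rest, within 15 mm of the green band's middle; red stamp held still by the fingers alone, over 150 mm up, face centre within 20 mm of the view point, square to the lens within 0.2 rad, long side across within 0.25 rad; left-alone things not shifted over 20 mm (all of step 3 and linear speed of tag below 0.05 m/s and distance between stamp_red and view_point below 0.02 m and angle between the z axis of stamp_red and the z axis of lens, either way round below 0.2 rad and angle between stamp_red's own z axis and vertical below 1 rad and angle between the x axis of stamp_red and the y axis of lens, either way round below 0.25 rad and height (world z) of stamp_red above 0.15 m and contact force between the fingers and stamp_red above 1 N and linear speed of stamp_red below 0.02 m/s and contact force between stamp_red and tray below 0.1 N and contact force between stamp_red and camera below 0.1 N and contact force between stamp_red and rail below 0.1 N and contact force between stamp_red and stand below 0.1 N and contact force between stamp_red and stamp_blue below 0.1 N and contact force between stamp_red and stamp_yellow below 0.1 N); the arm keeps its last pose, push and grip.
It fails at once if one of the things to be left alone is shifted by more than 20 mm or toppled (distance of any of stamp_blue, stamp_yellow, ink_pad, mug, stapler from where it was at the start of the episode above 0.02 m or angle between any of stamp_blue, stamp_yellow, ink_pad, mug, stapler's own z axis and vertical above 0.4 rad).
It also fails if it takes over 61 s, if anything falls off the work surface, if the arm or the gripper's body presses on something with over 40 N, if the wrist force passes 120 N, or if a joint passes its speed limit or range.

## Working session

There is one attempt and no reset: what is moved stays moved. The work goes in short steps, Python scripts to look and compute and a tool call to move; the robot and the scene stay as the last step left them, time stands still between calls to the robot, and variables do not carry over. Pictures are saved under pics/ and viewed, about 8 in all and at most 12, crops included, and the job is handed in when it is done.

Besides the shell and the picture viewer there is one more tool, called after ">>>" in YAML: its name, and indented under it one key for each argument. apply_moves: Moves the arm, as the interface text tells. Its arguments: {"type":"object","properties":{"dp":{"type":"array","items":{"type":"array","items":{"type":"number"}}},"delta_rot":{"type":"array","items":{"type":"array","items":{"type":"number"}}},"fingers":{"type":"number"},"newtons":{"type":"number"}},"required":["dp","delta_rot"]}

```bash
mkdir -p pics; ls; python3 - <<'E'
from workcell import *
import cv2,numpy as np
s=read_state();print(s['t'],s['position'],s['orientation'],nose_length if not callable(nose_length) else nose_length())
for n in ['scene','top']:
    p,d=capture(n);np.savez('%s0.npz'%n,p=p,d=d);cv2.imwrite(f'pics/{n}0.png',p[:,:,::-1]);m=camera_model(n)
    print(n,m['mtx'].tolist(),'C',(-m['R'].T@m['t']).round(3),m['R'].round(3).tolist(),(d>0).mean())
E
```

```text
pics
0.0 [ 0.28521251 -0.66570069  0.25516077] [-2.62178524  1.72884481  0.00299782] 0.025
scene [[371.89361465251477, 0.0, 323.66352133899187], [0.0, 371.89361465251477, 198.33027392577355], [0.0, 0.0, 1.0]] C [1.101 0.487 0.694] [[-0.618, 0.786, 0.006], [0.454, 0.363, -0.814], [-0.642, -0.501, -0.581]] 0.99594140625
top [[412.5251910516061, 0.0, 319.71358230450323], [0.0, 412.5251910516061, 194.40844626992015], [0.0, 0.0, 1.0]] C [ 0.232 -0.012  1.376] [[-0.045, -0.999, -0.004], [-0.977, 0.045, -0.208], [0.208, -0.005, -0.978]] 0.99612890625
```

View pics/scene0.png

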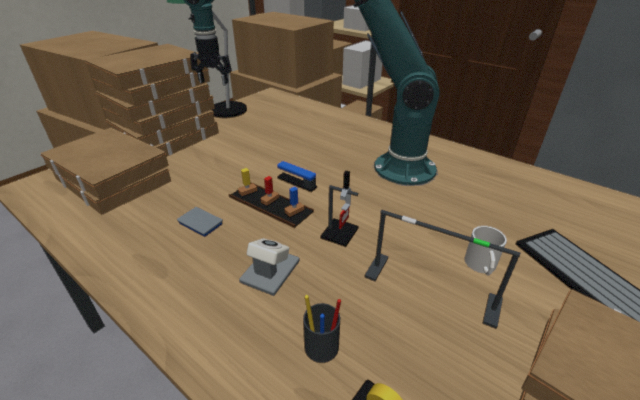

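View pics/top0.png

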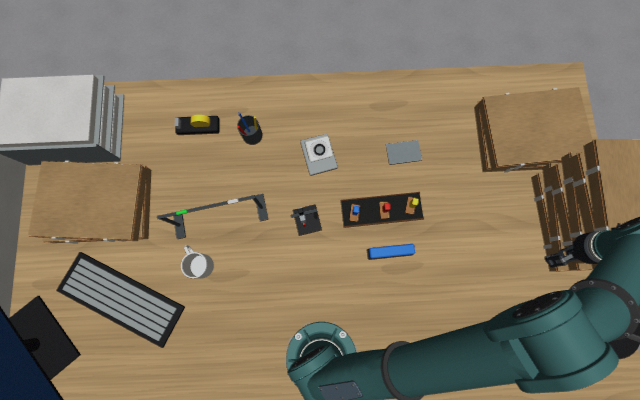

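The top view has the rail left, with the white band near (233,201) and green near (181,212). The tag is on its stand near (303,213), the red stamp is in the middle of the tray near (386,205), and the lens is near (320,149). The scene view agrees. Next I'll measure all of these.

```bash
cat > h.py <<'E'
import numpy as np,cv2
from workcell import *
def cloud(d,m):
    v,u=np.mgrid[:d.shape[0],:d.shape[1]]
    K=m['mtx'];c=np.stack([(u-K[0,2])/K[0,0]*d,(v-K[1,2])/K[1,1]*d,d],-1)
    return (c-m['t'])@m['R']
def ray(uv,m):
    r=m['R'].T@np.linalg.solve(m['mtx'],np.array([uv[0],uv[1],1.]));return -m['R'].T@m['t'],r/np.linalg.norm(r)
def tri(obs):
    A=np.zeros((3,3));b=np.zeros(3)
    for uv,m in obs:
        c,r=ray(uv,m);P=np.eye(3)-np.outer(r,r);A+=P;b+=P@c
    X=np.linalg.solve(A,b)
    res=[np.linalg.norm((np.eye(3)-np.outer(r,r))@(X-c)) for c,r in [ray(*o) for o in obs]]
    return X,max(res)
def plane(uv,m,z):
    c,r=ray(uv,m);return c+r*(z-c[2])/r[2]
E
python3 - <<'E'
from h import *
D={}
for n in ['scene','top']:
    f=np.load(n+'0.npz');p,d=f['p'],f['d'];m=camera_model(n);W=cloud(d,m);D[n]=(p,d,m,W)
    hsv=cv2.cvtColor(p,cv2.COLOR_RGB2HSV);x,y,z=W[...,0],W[...,1],W[...,2]
    ws=(x>.35)&(x<.95)&(y>-.35)&(y<.5)&(d>0)
    H,S,V=hsv[...,0],hsv[...,1],hsv[...,2]
    def rep(nm,mk):
        mk=(mk&ws).astype(np.uint8);k,l,st,c=cv2.connectedComponentsWithStats(mk)
        for i in range(1,k):
            if st[i,4]>8:
                q=W[l==i];print(n,nm,st[i,4],c[i].round(1),'med',np.median(q,0).round(3),'zr',np.percentile(q[:,2],[3,97]).round(3))
    rep('green',(H>45)&(H<75)&(S>150))
    rep('white',(S<40)&(V>150)&(z>.07))
    rep('red',((H<6)|(H>174))&(S>150)&(V>80))
    rep('tray/barcol',(V<70)&(z>.13)&(z<.26))
    q=W[ws&(abs(z-.18)<.012)&(y>.1)&(V<110)]
    if len(q)>20:
        c=q.mean(0);u,s,v=np.linalg.svd(q-c);print(n,'rail',len(q),c.round(3),v[0].round(3),'std',(s/np.sqrt(len(q))).round(4), 'ends',np.percentile((q-c)@v[0],[0,100]).round(3))
# crops
t=D['top'][0];s=D['scene'][0]
a=cv2.resize(t[130:250,280:440],None,fx=5,fy=5,interpolation=3)[:300*2]
b=cv2.resize(s[160:290,220:380],None,fx=5,fy=5,interpolation=3)
cv2.imwrite('pics/c_scene.png',cv2.resize(b,(640,520))[:,:,::-1]);cv2.imwrite('pics/c_top.png',a[:,:,::-1])
E
```

```text
scene green 67 [481.1 242.3] med [0.458 0.392 0.184] zr [0.179 0.186]
scene white 20 [343.6 192.7] med [0.452 0.045 0.152] zr [0.148 0.157]
scene white 21 [345.1 205.7] med [0.432 0.039 0.098] zr [0.096 0.1  ]
scene white 49 [408.5 219.1] med [0.483 0.241 0.184] zr [0.181 0.186]
scene white 531 [264.1 250.6] med [ 0.691 -0.009  0.092] zr [0.077 0.101]
scene white 25 [492.4 257.8] med [0.357 0.411 0.074] zr [0.071 0.078]
scene red 116 [268.1 184.8] med [ 0.467 -0.222  0.073] zr [0.046 0.096]
scene red 40 [341.3 217.5] med [0.465 0.048 0.084] zr [0.051 0.095]
scene red 106 [335.6 314.2] med [0.734 0.231 0.105] zr [0.063 0.144]
scene tray/barcol 99 [346.3 179.5] med [0.444 0.046 0.189] zr [0.164 0.209]
scene tray/barcol 45 [333.2 189.4] med [0.449 0.006 0.15 ] zr [0.131 0.155]
scene tray/barcol 25 [352.2 192.8] med [0.439 0.063 0.153] zr [0.148 0.155]
scene tray/barcol 127 [386.  218.2] med [0.494 0.186 0.177] zr [0.133 0.185]
scene tray/barcol 175 [445.4 231.4] med [0.47  0.32  0.183] zr [0.179 0.185]
scene tray/barcol 211 [507.9 256.8] med [0.449 0.454 0.178] zr [0.134 0.185]
scene ra
[... 207 characters left out ...]
0.021  0.09 ] zr [0.072 0.102]
top white 35 [232.5 200.9] med [0.478 0.238 0.185] zr [0.18  0.188]
top white 18 [301.8 217.5] med [0.424 0.038 0.153] zr [0.146 0.159]
top white 9 [185.2 248.3] med [0.356 0.412 0.074] zr [0.071 0.08 ]
top red 42 [387.2 206. ] med [ 0.459 -0.229  0.094] zr [0.007 0.099]
top tray/barcol 18 [254.7 198.7] med [0.485 0.176 0.165] zr [0.133 0.185]
top tray/barcol 40 [300.8 211.8] med [0.434 0.039 0.205] zr [0.149 0.212]
top tray/barcol 10 [314.1 212. ] med [ 0.44 -0.    0.15] zr [0.131 0.155]
top tray/barcol 24 [163.4 218.4] med [0.439 0.452 0.161] zr [0.131 0.182]
top rail 243 [0.464 0.323 0.183] [-0.171  0.985 -0.003] std [0.0887 0.003  0.0023] ends [-0.15  0.14]
```

View pics/c_scene.png

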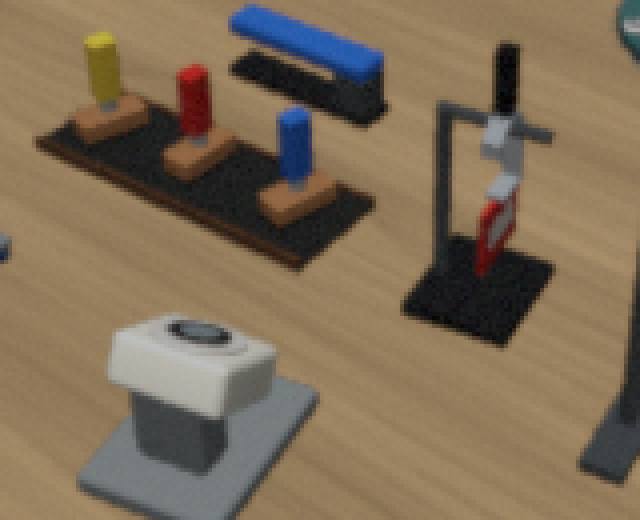

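View pics/c_top.png

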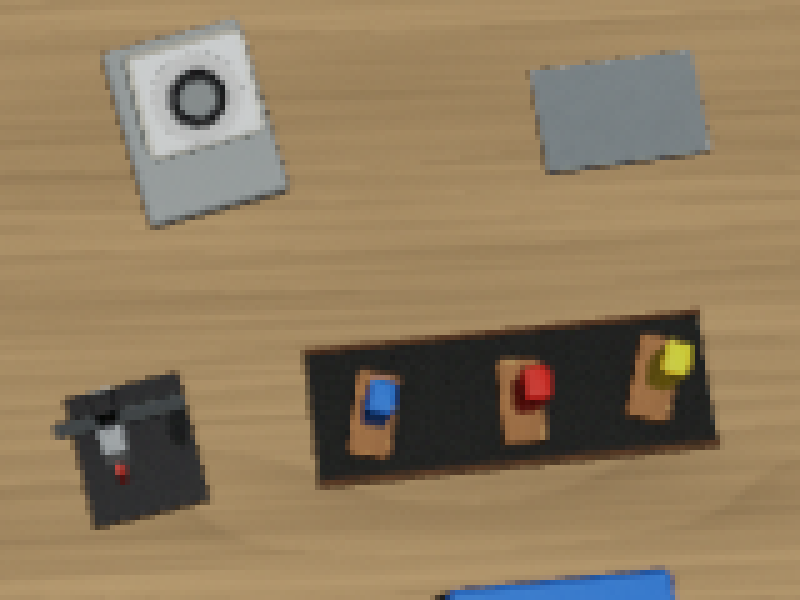

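The crops show the tag's short leg, and so its mouth, facing world +x. The stand's post is on the -y side and the bar's free end on +y. The stand is near the inner limit of reach, so I'll slide the tag off the free end. The red stamp is in the middle, with its long side roughly along world x. Next is a move planner.

```bash
cat >> h.py <<'E'
from scipy.spatial.transform import Rotation as Ro
def down(yaw): # tool z down, tool x at yaw
    c,s=np.cos(yaw),np.sin(yaw);return Ro.from_matrix(np.array([[c,s,0],[s,-c,0],[0,0,-1]]))
def pose():
    s=read_state();return np.array(s['position']),Ro.from_rotvec(s['orientation'])
def plan(wps,p=None,R=None,step=48,ang=.13):
    if p is None:p,R=pose()
    p=np.array(p,float);dps=[];drs=[]
    for P,Q,*st in wps:
        P=np.array(P,float);st=st[0] if st else step
        n=int(max(1,np.ceil(np.linalg.norm(P-p)*1e3/st),np.ceil((R.inv()*Q).magnitude()/ang)))
        for i in range(n,0,-1):
            rv=((R.inv()*Q).as_rotvec()/i).round(2 if i>1 else 3);d=(R.inv().apply(P-p)*1e3/i).round(0 if i>1 else 1)
            p=p+R.apply(d/1e3);R=R*Ro.from_rotvec(rv);dps.append((d+0).tolist());drs.append((rv+0).tolist())
    print(len(dps));
    for i in range(0,len(dps),20):print('dp',str(dps[i:i+20]).replace(' ','').replace('.0,',',').replace('.0]',']'));print('rot',str(drs[i:i+20]).replace(' ','').replace('0.0,','0,').replace('0.0]','0]'))
    print('end',p.round(4),R.as_rotvec().round(3));return p,R
E
python3 - <<'E'
from h import *
p,R=pose();m=camera_model('wrist')
print('cam in tool',R.inv().apply(-m['R'].T@m['t']-p).round(3),'axes',R.inv().as_matrix()@m['R'].T, m['mtx'][0,0])
R1=down(-.17)
plan([([.32,-.58,.38],R),([.46,-.2,.38],down(-.6)),([.437,.041,.33],R1)])
E
```

```text
cam in tool [ 0.    -0.075 -0.118] axes [[ 9.99999847e-01  5.53059935e-04  2.40067069e-05]
 [-5.35394843e-04  9.55214449e-01  2.95913956e-01]
 [ 1.40726600e-04 -2.95913923e-01  9.55214599e-01]] 330.204117747049
19
dp [[-16,-16,-31],[-16,-17,-31],[-17,-16,-31],[-16.4,-16.7,-31.6],[-33,-31,0],[-31,-33,0],[-29,-35,0],[-26,-36,0],[-24,-38,0],[-22,-39,0],[-19,-41,0],[-17,-42,0],[-13.6,-42.2,0.5],[-26,-31,8],[-24,-33,8],[-21,-34,8],[-19,-36,9],[-16,-37,8],[-13.5,-37.5,9]]
rot [[0,0,0],[0,0,0],[0,0,0],[0,0,0],[0,0,-0.06],[0,0,-0.06],[0,0,-0.06],[0,0,-0.06],[0,0,-0.07],[0,0,-0.06],[0,0,-0.07],[0,0,-0.06],[-0.001,0.002,-0.066],[0,0,-0.07],[0,0,-0.07],[0,0,-0.07],[0,0,-0.07],[0,0,-0.07],[0,0,-0.08]]
end [0.437 0.041 0.33 ] [ 3.13  -0.266  0.   ]
```

```bash
python3 - <<'E'
from h import *
p,R=pose()
plan([([.32,-.58,.38],R),([.46,-.2,.38],down(-.5)),([.437,.041,.33],down(.2))],ang=.15)
E
```

```text
19
dp [[-16,-16,-31],[-16,-17,-31],[-17,-16,-31],[-16.4,-16.7,-31.6],[-33,-31,0],[-30,-33,0],[-28,-35,0],[-25,-37,0],[-23,-39,0],[-19,-41,0],[-16,-42,0],[-13,-43,0],[-10.2,-44.1,0.5],[-23,-33,8],[-18,-36,8],[-14,-38,9],[-10,-39,8],[-5,-40,9],[-0.4,-40.6,8]]
rot [[0,0,0],[0,0,0],[0,0,0],[0,0,0],[0,0,-0.07],[0,0,-0.07],[0,0,-0.08],[0,0,-0.07],[0,0,-0.08],[0,0,-0.07],[0,0,-0.08],[0,0,-0.07],[-0.001,0.002,-0.076],[0,0,-0.12],[0,0,-0.12],[0,0,-0.11],[0,0,-0.12],[0,0,-0.11],[0,0,-0.12]]
end [0.437 0.041 0.33 ] [3.126 0.314 0.   ]
```

>>> apply_moves:
  dp:
    - [-16, -16, -31]
    - [-16, -17, -31]
    - [-17, -16, -31]
    - [-16, -17, -32]
    - [-33, -31, 0]
    - [-30, -33, 0]
    - [-28, -35, 0]
    - [-25, -37, 0]
    - [-23, -39, 0]
    - [-19, -41, 0]
    - [-16, -42, 0]
    - [-13, -43, 0]
    - [-10, -44, 0]
    - [-23, -33, 8]
    - [-18, -36, 8]
    - [-14, -38, 9]
    - [-10, -39, 8]
    - [-5, -40, 9]
    - [0, -41, 8]
    - [0, 0, 0]
  delta_rot:
    - [0, 0, 0]
    - [0, 0, 0]
    - [0, 0, 0]
    - [0, 0, 0]
    - [0, 0, -0.07]
    - [0, 0, -0.07]
    - [0, 0, -0.08]
    - [0, 0, -0.07]
    - [0, 0, -0.08]
    - [0, 0, -0.07]
    - [0, 0, -0.08]
    - [0, 0, -0.07]
    - [-0.001, 0.002, -0.076]
    - [0, 0, -0.12]
    - [0, 0, -0.12]
    - [0, 0, -0.11]
    - [0, 0, -0.12]
    - [0, 0, -0.11]
    - [0, 0, -0.12]
    - [0, 0, 0]

```text
t: 2.1
position: [0.4366, 0.046, 0.3301]
orientation: [-3.124, -0.332, 0.001]
force: [0.1, 0.2, 0.6]
finger_gap: 0.0857
```

```bash
python3 - <<'E'
from h import *
p,R=pose();print(p,R.as_rotvec(),read_state()['t'])
m=camera_model('wrist');pic,d=capture('wrist');np.savez('w1.npz',p=pic,d=d,R=m['R'],t=m['t'],mtx=m['mtx'])
cv2.imwrite('pics/w1.png',pic[:,:,::-1])
W=cloud(d,m);z=W[...,2]
def rep(nm,mk):
    mk=mk.astype(np.uint8);k,l,st,c=cv2.connectedComponentsWithStats(mk)
    for i in range(1,k):
        if st[i,4]>60:
            q=W[l==i];uv=np.argwhere(l==i)[:,::-1].astype(np.float32);r=cv2.minAreaRect(q[:,:2].astype(np.float32))
            print(nm,st[i,4],c[i].round(1),'mean',q.mean(0).round(4),'zr',np.percentile(q[:,2],[3,97]).round(4),'rect',np.round(r[0],4),np.round(r[1],4),r[2])
ok=(d>0)&(W[...,0]>.35)&(W[...,0]<.55)
rep('stemtop',ok&(z>.195)&(z<.225))
q=W[ok&(z>.143)&(z<.153)&(W[...,1]<.15)&(W[...,1]>-.1)]
rep('bar',ok&(z>.146)&(z<.16)&(W[...,1]<.15)&(W[...,1]>-.1))
E
```

```text
[0.43657875 0.04602974 0.3301188 ] [-3.12351849e+00 -3.31566981e-01  7.04717354e-04] 2.1
stemtop 376 [320.4 206.9] mean [0.4373 0.0432 0.2071] zr [0.1974 0.2099] rect [0.4377 0.042 ] [0.0135 0.0136] 12.807647705078125
bar 755 [320.6 180.5] mean [0.4359 0.0508 0.1534] zr [0.1475 0.1587] rect [0.4353 0.0543] [0.0388 0.0405] 11.395829200744629
bar 227 [319.9 227.7] mean [0.445  0.0055 0.1535] zr [0.1497 0.1557] rect [0.445  0.0058] [0.0117 0.0212] 11.938234329223633
```

View pics/w1.png

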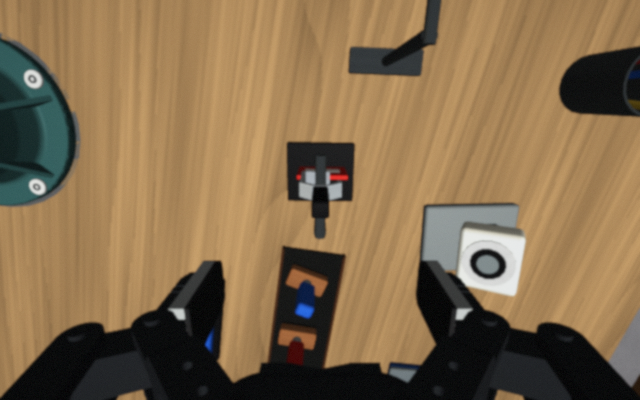

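The wrist view has the stem at about (320,200) between the open jaws, with the bar running vertically in the picture. The jaws are lined up with the tag's x. I'll descend, close and look again.

```bash
python3 - <<'E'
from h import *
plan([([.4375,.042,.26],down(.212),35),([.4375,.042,.198],down(.212),31)])
E
```

```text
6
dp [[0,0,23],[0,0,24],[0.1,1,23.3],[0,0,21],[0,0,21],[0,0,20]]
rot [[0,0,0],[0,0,0],[0.001,0,-0.006],[0,0,0],[0,0,0],[0,0,0]]
end [0.4375 0.042  0.198 ] [ 3.124e+00  3.330e-01 -1.000e-03]
```

>>> apply_moves:
  dp:
    - [0, 0, 23]
    - [0, 0, 24]
    - [0, 1, 23]
    - [0, 0, 21]
    - [0, 0, 21]
    - [0, 0, 20]
    - [0, 0, 0]
  delta_rot:
    - [0, 0, 0]
    - [0, 0, 0]
    - [0, 0, -0.006]
    - [0, 0, 0]
    - [0, 0, 0]
    - [0, 0, 0]
    - [0, 0, 0]

```text
t: 2.85
position: [0.437, 0.0375, 0.1968]
orientation: [3.122, 0.319, -0.007]
force: [-0.5, -0.0, -0.7]
finger_gap: 0.0855
```

>>> apply_moves:
  dp:
    - [0, 0, 0]
    - [0, 0, 0]
    - [0, 0, 0]
    - [0, 0, 0]
    - [0, 0, 0]
    - [0, 0, 0]
    - [0, 0, 0]
    - [0, 0, 0]
  delta_rot:
    - [0, 0, 0]
    - [0, 0, 0]
    - [0, 0, 0]
    - [0, 0, 0]
    - [0, 0, 0]
    - [0, 0, 0]
    - [0, 0, 0]
    - [0, 0, 0]
  fingers: 0
  newtons: 50

```text
t: 3.65
position: [0.4389, 0.0392, 0.1994]
orientation: [3.123, 0.323, 0.003]
force: [-2.2, -0.8, 6.5]
finger_gap: 0.013
```

>>> apply_moves:
  dp:
    - [0, 0, -5]
    - [0, 0, -4]
    - [0, 0, 0]
    - [0, -10, 0]
    - [0, -15, 0]
    - [0, -15, 0]
    - [0, -15, 0]
    - [0, -12, 0]
    - [0, 0, 0]
    - [0, 0, -10]
    - [0, 0, -25]
    - [0, 0, -25]
    - [0, 0, -15]
    - [0, 0, 0]
    - [0, 0, 0]
  delta_rot:
    - [0, 0, 0]
    - [0, 0, 0]
    - [0, 0, 0]
    - [0, 0, 0]
    - [0, 0, 0]
    - [0, 0, 0]
    - [0, 0, 0]
    - [0, 0, 0]
    - [0, 0, 0]
    - [0, 0, 0]
    - [0, 0, 0]
    - [0, 0, 0]
    - [0, 0, 0]
    - [0, 0, 0]
    - [0, 0, 0]

```text
t: 5.15
position: [0.4247, 0.1041, 0.2828]
orientation: [3.123, 0.32, 0.002]
force: [0.3, -0.1, -1.7]
finger_gap: 0.0133
```

```bash
cat > look.py <<'E'
from h import *
# rail & tag from the fixed views, using depth clouds
def rail_line(W,p,d):
    pass
p,R=pose();print(read_state()['t'],p,R.as_rotvec(),'yaw',np.arctan2(R.as_matrix()[1,0],R.as_matrix()[0,0]))
E
python3 - <<'E'
from h import *
p,R=pose();X=R.as_matrix();print(read_state()['t'],p.round(4),'yaw',np.arctan2(X[1,0],X[0,0]),'z',X[:,2].round(3))
m=camera_model('wrist');pic,d=capture('wrist');W=cloud(d,m);hs=cv2.cvtColor(pic,cv2.COLOR_RGB2HSV)
H,S,V=cv2.split(hs)
T=(W-p)@X  # tool frame
def rep(nm,mk,w=W):
    if mk.sum()>20:
        q=w[mk];print(nm,mk.sum(),'mean',q.mean(0).round(4),'lo',np.percentile(q,3,axis=0).round(4),'hi',np.percentile(q,97,axis=0).round(4))
near=(abs(T[...,0])<.04)&(abs(T[...,1])<.04)&(T[...,2]>-.01)&(T[...,2]<.17)&(d>0)
rep('red tool',near&((H<6)|(H>174))&(S>150),T)
rep('strap tool',near&(S<50)&(V>120),T)
ok=(d>0)&(W[...,2]>.17)&(W[...,2]<.2)&(W[...,1]>.13)
rep('white',ok&(S<40)&(V>150)&(W[...,0]<.6));rep('green',ok&(H>45)&(H<75)&(S>150))
# triangulate bands: scene+top from saved
mt,ms=camera_model('top'),camera_model('scene')
for nm,a,b in [('white',(232.5,200.9),(408.5,219.1)),('green',(181.1,211.9),(481.1,242.3))]:print(nm,tri([(a,mt),(b,ms)]))
v=np.hstack([pic,capture('scene')[0]])
cv2.imwrite('pics/w2.png',cv2.resize(v,(800,250))[:,:,::-1])
E
```

```text
5.15 [0.4247 0.1041 0.2828] yaw 0.20449068009040952 z [ 0.002 -0.002 -1.   ]
red tool 596 mean [ 0.0075 -0.0045  0.1185] lo [-0.0249 -0.0056  0.1028] hi [ 0.0275 -0.001   0.1456]
strap tool 1598 mean [-0.0018 -0.0038  0.0717] lo [-0.0188 -0.0096  0.0402] hi [0.0183 0.0035 0.1018]
white 775 mean [0.4788 0.2368 0.1845] lo [0.4739 0.226  0.1817] hi [0.4844 0.2473 0.1865]
white (array([0.47881394, 0.23956727, 0.18058412]), np.float64(0.0005399358963459047))
green (array([0.45291476, 0.39133301, 0.17940096]), np.float64(0.0003116373290881213))
```

View pics/w2.png

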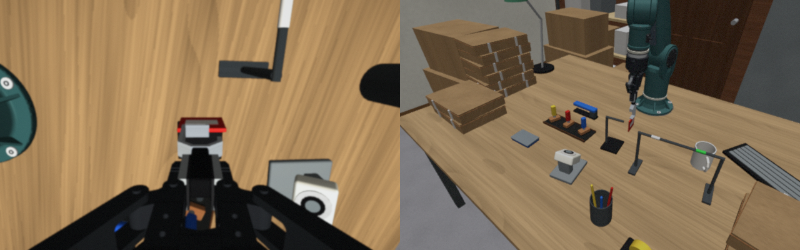

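The tag hangs straight in the jaws, with its origin at about tool (0, -3, 44) mm. The views agree on the rail bands. I'll move to the rail's robot side, hook the tag on, then check.

```bash
python3 - <<'E'
from h import *
Q=down(.169)
plan([([.422,.2268,.262],Q,30),([.422,.2268,.262],Q),([.4793,.2365,.262],Q,15),([.4793,.2365,.262],Q)])
E
```

```text
11
dp [[5,-24,4],[4,-24,4],[4,-24,4],[4,-24,4],[3.8,-24.9,3.6],[0,0,0],[15,0,0],[14,0,0],[15,0,0],[14.1,0.1,-0.1],[0,0,0]]
rot [[0,0,0.01],[0,0,0.01],[0,0,0.01],[0,0,0],[0.002,0.001,0.006],[0,0,0],[0,0,0],[0,0,0],[0,0,0],[0,0,0],[0,0,0]]
end [0.4793 0.2365 0.262 ] [ 3.13   0.266 -0.   ]
```

>>> apply_moves:
  dp:
    - [5, -24, 4]
    - [4, -24, 4]
    - [4, -24, 4]
    - [4, -24, 4]
    - [4, -25, 4]
    - [0, 0, 0]
    - [0, 0, 0]
  delta_rot:
    - [0, 0, 0.01]
    - [0, 0, 0.01]
    - [0, 0, 0.01]
    - [0, 0, 0]
    - [0.002, 0.001, 0.006]
    - [0, 0, 0]
    - [0, 0, 0]

```text
t: 5.95
position: [0.4221, 0.2275, 0.2614]
orientation: [3.129, 0.269, -0.001]
force: [-0.1, 0.4, -0.5]
finger_gap: 0.0132
```

```bash
python3 - <<'E'
from h import *
Q=down(.169)
p,R=pose();X=R.as_matrix();m=camera_model('wrist');pic,d=capture('wrist');W=cloud(d,m);T=(W-p)@X
H,S,V=cv2.split(cv2.cvtColor(pic,cv2.COLOR_RGB2HSV))
ok=(d>0)&(W[...,2]>.165)&(W[...,2]<.2)&(W[...,1]>.15)&(W[...,0]>.44)&(W[...,0]<.52)
for n,mk in [('white',ok&(S<40)&(V>150)),('green',ok&(H>45)&(H<75)&(S>150)),('bar',ok&(V<110)&(W[...,2]>.177))]:
    if mk.sum()>20:q=W[mk];print(n,mk.sum(),q.mean(0).round(4),q.min(0).round(4),q.max(0).round(4))
    if n=='bar':print(np.polyfit(q[:,1],q[:,0],1))
n=(abs(T[...,0])<.035)&(abs(T[...,1])<.03)&(T[...,2]>.035)&(T[...,2]<.12)&(S<50)&(V>120)&(d>0)
print('strap',np.percentile(T[n],[2,98],axis=0).round(4))
plan([([.4793,.2365,.262],Q,15)]); print(p)
cv2.imwrite('pics/w3.png',pic[:,:,::-1])
E
```

```text
white 753 [0.4783 0.2405 0.1844] [0.4718 0.2243 0.1801] [0.4858 0.2558 0.187 ]
bar 4224 [0.4691 0.2912 0.1837] [0.4534 0.1786 0.1774] [0.4919 0.3611 0.1873]
[-0.1723475   0.51928091]
strap [[-0.0191 -0.0096  0.0401]
 [ 0.0188  0.0039  0.1023]]
4
dp [[14,0,0],[15,0,0],[14,0,0],[14.9,0,-0.5]]
rot [[0,0,0],[0,0,0],[0,0,0],[0.001,0.001,0.001]]
end [0.4793 0.2365 0.262 ] [3.13e+00 2.65e-01 1.00e-03]
[0.42206282 0.22754257 0.26136979]
```

>>> apply_moves:
  dp:
    - [14, 0, 0]
    - [15, 0, 0]
    - [14, 0, 0]
    - [14, 0, 0]
    - [0, 0, 0]
    - [0, 0, 0]
  delta_rot:
    - [0, 0, 0]
    - [0, 0, 0]
    - [0, 0, 0]
    - [0, 0, 0]
    - [0, 0, 0]
    - [0, 0, 0]

```text
t: 6.6
position: [0.4791, 0.2373, 0.2623]
orientation: [-3.13, -0.266, -0.001]
force: [-1.3, 0.4, 0.5]
finger_gap: 0.0134
```

>>> apply_moves:
  dp:
    - [0, 0, 10]
    - [0, 0, 10]
    - [0, 0, 7]
    - [0, 0, 5]
    - [0, 0, 0]
    - [0, 0, 0]
    - [0, 0, 0]
  delta_rot:
    - [0, 0, 0]
    - [0, 0, 0]
    - [0, 0, 0]
    - [0, 0, 0]
    - [0, 0, 0]
    - [0, 0, 0]
    - [0, 0, 0]

```text
t: 7.3
position: [0.4791, 0.2375, 0.2306]
orientation: [-3.13, -0.267, -0.003]
force: [-0.1, 0.3, -1.1]
finger_gap: 0.0134
```

>>> apply_moves:
  dp:
    - [0, -8, 0]
    - [0, -12, 0]
    - [0, -12, 0]
    - [0, -12, 0]
    - [0, -12, 0]
    - [0, -12, 0]
    - [0, -12, 0]
    - [0, -12, 0]
    - [0, -12, 0]
    - [0, -12, 0]
    - [0, -12, 0]
    - [0, -12, 0]
    - [0, -8, 0]
    - [0, -5, 0]
    - [0, 0, 0]
    - [0, 0, 0]
    - [0, 0, 0]
  delta_rot:
    - [0, 0, 0]
    - [0, 0, 0]
    - [0, 0, 0]
    - [0, 0, 0]
    - [0, 0, 0]
    - [0, 0, 0]
    - [0, 0, 0]
    - [0, 0, 0]
    - [0, 0, 0]
    - [0, 0, 0]
    - [0, 0, 0]
    - [0, 0, 0]
    - [0, 0, 0]
    - [0, 0, 0]
    - [0, 0, 0]
    - [0, 0, 0]
    - [0, 0, 0]

```text
t: 9.0
position: [0.4534, 0.3874, 0.2304]
orientation: [3.13, 0.265, 0.003]
force: [-0.2, -0.3, -0.7]
finger_gap: 0.0131
```

```bash
cat > chk.py <<'E'
from h import *
p,R=pose();X=R.as_matrix();print(p.round(4),X[:,2].round(3))
for n in ['wrist','scene','top']:
    m=camera_model(n);pic,d=capture(n);W=cloud(d,m);H,S,V=cv2.split(cv2.cvtColor(pic,cv2.COLOR_RGB2HSV))
    ok=(d>0)&(W[...,1]>.15)&(W[...,1]<.46)&(W[...,0]>.40)&(W[...,0]<.54)
    for k,mk in [('green',ok&(H>45)&(H<75)&(S>120)&(W[...,2]>.17)&(W[...,2]<.2)),('red',ok&((H<6)|(H>174))&(S>130)&(W[...,2]<.15)),('strap',ok&(S<45)&(V>110)&(W[...,2]<.205)&(W[...,2]>.12)&(W[...,1]>.3)),('stem',ok&(V<70)&(W[...,2]>.197)&(W[...,2]<.26))]:
        if mk.sum()>5:q=W[mk];print(n,k,mk.sum(),np.median(q,0).round(4),np.percentile(q,2,axis=0).round(4),np.percentile(q,98,axis=0).round(4))
    cv2.imwrite(f'pics/k_{n}.png',pic[:,:,::-1])
E
python3 chk.py
```

```text
[0.4534 0.3874 0.2304] [ 0.002 -0.001 -1.   ]
wrist green 375 [0.4511 0.4008 0.1848] [0.4461 0.3959 0.1817] [0.4566 0.4063 0.1867]
wrist red 570 [0.469 0.394 0.119] [0.4283 0.3852 0.0843] [0.4803 0.397  0.1277]
wrist strap 1243 [0.4444 0.3916 0.181 ] [0.4339 0.3814 0.128 ] [0.4719 0.3987 0.1906]
wrist stem 9534 [0.4521 0.3964 0.2431] [0.4162 0.3792 0.2053] [0.4875 0.4057 0.2598]
scene green 38 [0.4571 0.3993 0.1844] [0.4506 0.3763 0.1797] [0.4631 0.4061 0.1857]
scene red 37 [0.4828 0.3943 0.1201] [0.4661 0.3902 0.0852] [0.4853 0.3961 0.1275]
scene strap 140 [0.4619 0.3904 0.1337] [0.4389 0.3814 0.1274] [0.4738 0.398  0.1893]
scene stem 144 [0.4753 0.3913 0.2321] [0.4615 0.3839 0.1987] [0.4942 0.4024 0.2591]
```

>>> apply_moves:
  dp:
    - [0, -1, 1]
    - [0, 0, 1]
    - [0, 0, 0]
  delta_rot:
    - [0, 0, 0]
    - [0, 0, 0]
    - [0, 0, 0]

```text
t: 9.45
position: [0.4532, 0.3889, 0.2294]
orientation: [3.13, 0.266, 0.004]
force: [-1.1, -2.4, 5.8]
finger_gap: 0.0133
```

>>> apply_moves:
  dp:
    - [0, 0, 0]
    - [0, 0, 0]
    - [0, 0, 0]
    - [0, 0, 0]
    - [0, 0, 0]
  delta_rot:
    - [0, 0, 0]
    - [0, 0, 0]
    - [0, 0, 0]
    - [0, 0, 0]
    - [0, 0, 0]
  fingers: 50

```text
t: 9.95
position: [0.4529, 0.3892, 0.2284]
orientation: [-3.13, -0.267, -0.003]
force: [-0.5, -0.1, -0.3]
finger_gap: 0.0504
```

>>> apply_moves:
  dp:
    - [0, 0, -8]
    - [0, 0, -15]
    - [0, 0, -20]
    - [0, 0, -25]
    - [0, 0, -25]
    - [0, 0, -25]
    - [0, 0, 0]
  delta_rot:
    - [0, 0, 0]
    - [0, 0, 0]
    - [0, 0, 0]
    - [0, 0, 0]
    - [0, 0, 0]
    - [0, 0, 0]
    - [0, 0, 0]

```text
t: 10.65
position: [0.4541, 0.3915, 0.352]
orientation: [-3.124, -0.266, -0.015]
force: [0.5, 0.7, 0.6]
finger_gap: 0.0502
```

```bash
python3 chk.py; python3 - <<'E'
from h import *
a=cv2.imread('pics/k_scene.png')[120:340,380:560];b=cv2.imread('pics/k_wrist.png')
cv2.imwrite('pics/k1.png',np.hstack([cv2.resize(a,(360,440)),cv2.resize(b,(440,440))]))
for R0 in [1]:
  plan([([.47,.1,.36],down(-.1)),([.445,-.15,.33],down(-.1))],ang=.15)
E
```

```text
[0.4541 0.3915 0.352 ] [ 0.009  0.007 -1.   ]
wrist green 109 [0.451  0.402  0.1848] [0.4464 0.398  0.1822] [0.4557 0.4064 0.1878]
wrist red 187 [0.4707 0.3954 0.1236] [ 4.281e-01  3.652e-01 -2.000e-04] [0.4844 0.3986 0.1268]
wrist strap 576 [0.4444 0.3922 0.1811] [0.4341 0.3832 0.1277] [0.4715 0.4004 0.189 ]
wrist stem 495 [0.4524 0.3967 0.2378] [0.4463 0.386  0.1984] [0.4585 0.3994 0.2399]
scene green 36 [0.4578 0.3836 0.184 ] [0.4507 0.3766 0.1794] [0.4633 0.4062 0.1861]
scene red 36 [0.4826 0.3956 0.1196] [0.4653 0.3919 0.0824] [0.4852 0.3974 0.1268]
scene strap 139 [0.4623 0.3919 0.1755] [0.4388 0.3835 0.1269] [0.4742 0.3997 0.1885]
scene stem 144 [0.461  0.3923 0.2212] [0.4524 0.3861 0.1986] [0.4635 0.3987 0.2395]
13
dp [[-5,41,-2],[-3,41,-2],[-1,41,-2],[1,41,-2],[2,42,-2],[4,41,-2],[4.7,41.4,-1.2],[0,42,5],[0,42,5],[0,42,5],[0,42,5],[0,42,5],[0.1,41.3,4.9]]
rot [[0,0,0.04],[0,0,0.04],[0,0,0.04],[0,0,0.04],[0,0,0.04],[0,0,0.03],[0,-0.002,0.04],[0,0,0],[0,0,0],[0,0,0],[0,0,0],[0,0,0],[0,0,0]]
end [ 0.445 -0.15   0.33 ] [-3.137  0.157 -0.   ]
```

View pics/k1.png

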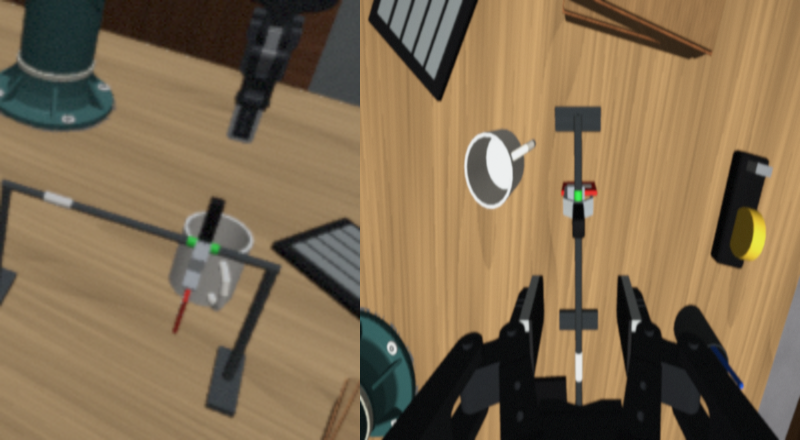

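The tag hangs by itself at the middle of the green band, with green visible on both sides of the hook. Now the stamp.

```bash
python3 - <<'E'
from h import *
plan([([.47,.1,.36],down(.06)),([.463,-.226,.26],down(.06))],ang=.15)
E
```

```text
15
dp [[-5,41,-2],[-4,41,-2],[-3,41,-2],[-2,41,-2],[-2,42,-2],[-1,41,-2],[-1,41.6,-1.2],[-3,41,12],[-3,41,13],[-3,41,12],[-4,40,13],[-3,41,12],[-4,40,13],[-3,41,12],[-3.6,40,13]]
rot [[0,0,0.02],[0,0,0.01],[0,0,0.02],[0,0,0.01],[0,0,0.02],[0,0,0.01],[0,-0.002,0.02],[0,0,0],[0,0,0],[0,0,0],[0,0,0],[0,0,0],[0,0,0],[0,0,0],[0,0,0]]
end [ 0.463 -0.226  0.26 ] [3.14  0.094 0.   ]
```

>>> apply_moves:
  dp:
    - [-5, 41, -2]
    - [-4, 41, -2]
    - [-3, 41, -2]
    - [-2, 41, -2]
    - [-2, 42, -2]
    - [-1, 41, -2]
    - [-1, 42, -1]
    - [-3, 41, 12]
    - [-3, 41, 13]
    - [-3, 41, 12]
    - [-4, 40, 13]
    - [-3, 41, 12]
    - [-4, 40, 13]
    - [-3, 41, 12]
    - [-4, 40, 13]
    - [0, 0, 0]
    - [0, 0, 0]
    - [0, 0, 0]
  delta_rot:
    - [0, 0, 0.02]
    - [0, 0, 0.01]
    - [0, 0, 0.02]
    - [0, 0, 0.01]
    - [0, 0, 0.02]
    - [0, 0, 0.01]
    - [0, 0, 0.02]
    - [0, 0, 0]
    - [0, 0, 0]
    - [0, 0, 0]
    - [0, 0, 0]
    - [0, 0, 0]
    - [0, 0, 0]
    - [0, 0, 0]
    - [0, 0, 0]
    - [0, 0, 0]
    - [0, 0, 0]
    - [0, 0, 0]

```text
t: 12.6
position: [0.4628, -0.2246, 0.259]
orientation: [-3.139, -0.097, -0.001]
force: [-1.2, 0.1, 0.6]
finger_gap: 0.05
```

```bash
cat > st.py <<'E'
from h import *
p,R=pose();X=R.as_matrix();print(read_state()['t'],p.round(4),X[:,2].round(3),'yaw',np.arctan2(X[1,0],X[0,0]).round(3))
m=camera_model('wrist');pic,d=capture('wrist');W=cloud(d,m);H,S,V=cv2.split(cv2.cvtColor(pic,cv2.COLOR_RGB2HSV))
z=W[...,2];c=(d>0)&(abs(W[...,0]-.463)<.06)&(abs(W[...,1]+.226)<.05)
red=((H<6)|(H>174))&(S>130)
for k,mk in [('redtop',c&red&(z>.08)),('red',c&red&(z>.03)),('block',c&~red&(z>.023)&(z<.034)),('blockall',c&~red&(z>.014)&(z<.036)),('mat',c&(z<.013))]:
    if mk.sum()>10:
        q=W[mk];r=cv2.minAreaRect(q[:,:2].astype(np.float32));print(k,mk.sum(),np.median(q,0).round(4),'z',np.percentile(q[:,2],[3,50,97]).round(4),'rect',np.round(r[0],4),np.round(r[1],4),round(r[2],1))
cv2.imwrite('pics/st.png',pic[:,:,::-1])
E
python3 st.py
```

```text
12.6 [ 0.4628 -0.2246  0.259 ] [ 0.001  0.001 -1.   ] yaw 0.062
redtop 509 [ 0.4587 -0.2259  0.0951] z [0.0826 0.0951 0.0968] rect [ 0.4588 -0.2281] [0.0216 0.0183] 0.4
red 631 [ 0.4586 -0.2236  0.0947] z [0.0567 0.0947 0.0967] rect [ 0.4587 -0.2281] [0.0216 0.0184] 1.2
block 940 [ 0.4591 -0.223   0.0295] z [0.0266 0.0295 0.0313] rect [ 0.4593 -0.2279] [0.0553 0.0284] 1.8
blockall 1010 [ 0.4591 -0.222   0.0294] z [0.019  0.0294 0.0312] rect [ 0.4592 -0.2281] [0.0554 0.0284] 1.2
mat 7189 [ 0.4658 -0.2137  0.0076] z [-0.001   0.0076  0.012 ] rect [ 0.463 -0.226] [0.1    0.1199] 90.0
```

View pics/st.png

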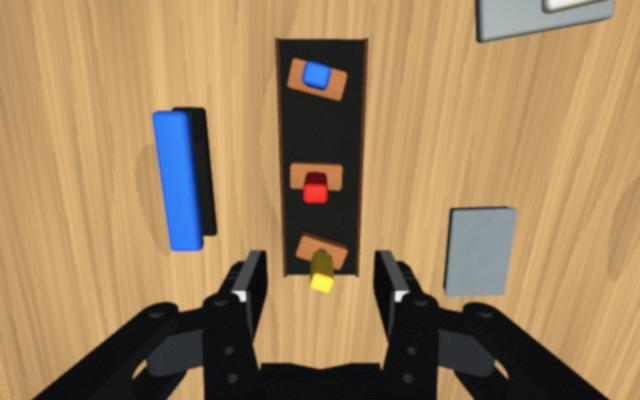

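The red stamp (block at about (316,177)) lies nearly square to the jaws, its centre at (0.4591, -0.2281) and yaw about 0.02. Descend and grip.

```bash
python3 - <<'E'
from h import *
Q=down(.02)
plan([([.4591,-.2281,.18],Q,40),([.4591,-.2281,.075],Q,30)])
E
```

```text
6
dp [[-2,2,40],[-2.4,1.6,39.3],[0,0,26],[0,0,26],[0,0,26],[0.1,0,27]]
rot [[0,0,0.02],[-0.001,-0.002,0.023],[0,0,0],[0,0,0],[0,0,0],[0,0,0]]
end [ 0.4591 -0.2281  0.075 ] [-3.141e+00 -3.100e-02  1.000e-03]
```

>>> apply_moves:
  dp:
    - [-2, 2, 40]
    - [-2.4, 1.6, 39]
    - [0, 0, 26]
    - [0, 0, 26]
    - [0, 0, 26]
    - [0, 0, 0]
    - [0, 0, 0]
  delta_rot:
    - [0, 0, 0.02]
    - [0, 0, 0.023]
    - [0, 0, 0]
    - [0, 0, 0]
    - [0, 0, 0]
    - [0, 0, 0]
    - [0, 0, 0]

```text
t: 13.35
position: [0.4595, -0.2286, 0.1028]
orientation: [-3.141, -0.03, -0.003]
force: [0.0, 0.0, 0.5]
finger_gap: 0.0497
```

```bash
python3 st.py; python3 -c "
from h import *
plan([([.4591,-.2281,.075],down(.02),30)])"
```

```text
13.35 [ 0.4595 -0.2286  0.1028] [ 0.002  0.001 -1.   ] yaw 0.019
redtop 2344 [ 0.4587 -0.2238  0.095 ] z [0.0817 0.095  0.0967] rect [ 0.4588 -0.2276] [0.0219 0.018 ] 2.0
red 3360 [ 0.4586 -0.2207  0.0928] z [0.0504 0.0928 0.0966] rect [ 0.4588 -0.2276] [0.0221 0.018 ] 2.0
block 2857 [ 0.4587 -0.2226  0.0296] z [0.0252 0.0296 0.031 ] rect [ 0.4589 -0.2276] [0.0562 0.0277] 1.6
blockall 3186 [ 0.4587 -0.2215  0.0295] z [0.0179 0.0295 0.031 ] rect [ 0.4503 -0.226 ] [0.0378 0.0759] 78.3
mat 16775 [ 0.4662 -0.2071  0.0078] z [-0.0008  0.0078  0.012 ] rect [ 0.463 -0.226] [0.12 0.1 ] 0.0
1
dp [[-1,-1.1,28.4]]
rot [[0,-0.003,-0.001]]
end [ 0.4591 -0.2281  0.075 ] [3.141e+00 3.100e-02 1.000e-03]
```

>>> apply_moves:
  dp:
    - [-1, -1, 14]
    - [0, 0, 14]
    - [0, 0, 0]
    - [0, 0, 0]
  delta_rot:
    - [0, 0, -0.01]
    - [0, 0, 0]
    - [0, 0, 0]
    - [0, 0, 0]

```text
t: 13.8
position: [0.4589, -0.229, 0.0756]
orientation: [3.141, 0.043, 0.006]
force: [0.1, -0.4, 1.2]
finger_gap: 0.0501
```

>>> apply_moves:
  dp:
    - [0, 0, 0]
    - [0, 0, 0]
    - [0, 0, 0]
    - [0, 0, 0]
    - [0, 0, 0]
    - [0, 0, 0]
  delta_rot:
    - [0, 0, 0]
    - [0, 0, 0]
    - [0, 0, 0]
    - [0, 0, 0]
    - [0, 0, 0]
    - [0, 0, 0]
  fingers: 0
  newtons: 70

```text
t: 14.4
position: [0.4589, -0.2292, 0.0755]
orientation: [3.141, 0.042, 0.006]
force: [-0.3, -0.2, 6.0]
finger_gap: 0.0211
```

>>> apply_moves:
  dp:
    - [0, 0, -5]
    - [0, 0, -10]
    - [0, 0, -20]
    - [0, 0, -30]
    - [0, 0, -35]
    - [0, 0, -35]
    - [0, 0, -35]
    - [0, 0, -35]
    - [0, 0, -20]
    - [0, 0, 0]
    - [0, 0, 0]
  delta_rot:
    - [0, 0, 0]
    - [0, 0, 0]
    - [0, 0, 0]
    - [0, 0, 0]
    - [0, 0, 0]
    - [0, 0, 0]
    - [0, 0, 0]
    - [0, 0, 0]
    - [0, 0, 0]
    - [0, 0, 0]
    - [0, 0, 0]

```text
t: 15.5
position: [0.457, -0.2288, 0.2994]
orientation: [3.141, 0.042, 0.003]
force: [-0.8, 0.7, -1.1]
finger_gap: 0.0213
```

```bash
cat > hold.py <<'E'
from h import *
# stamp in tool frame, from the wrist camera: block's lower face toward camera etc.
p,R=pose();X=R.as_matrix();print(read_state()['t'],p.round(4),X[:,2].round(3),'gap',read_state()['finger_gap'])
for n in ['wrist','scene','top']:
    m=camera_model(n);pic,d=capture(n);W=cloud(d,m);H,S,V=cv2.split(cv2.cvtColor(pic,cv2.COLOR_RGB2HSV));T=(W-p)@X
    b=(d>0)&(abs(T[...,0])<.05)&(abs(T[...,1])<.04)&(T[...,2]>.03)&(T[...,2]<.09)&(H>3)&(H<22)&(S>70)&(V>50)
    r=(d>0)&(abs(T[...,0])<.04)&(abs(T[...,1])<.04)&(T[...,2]>-.03)&(T[...,2]<.09)&((H<3)|(H>174))&(S>120)
    for k,mk in [('block',b),('red',r)]:
        if mk.sum()>10:q=T[mk];print(n,k,mk.sum(),'tool med',np.median(q,0).round(4),np.percentile(q,[2,98],axis=0).round(4).tolist())
    cv2.imwrite(f'pics/h_{n}.png',pic[:,:,::-1])
E
python3 hold.py; python3 - <<'E'
from h import *
# lens: white head pieces in saved top & scene views
for n in ['top','scene']:
    f=np.load(n+'0.npz');p,d=f['p'],f['d'];m=camera_model(n);W=cloud(d,m);H,S,V=cv2.split(cv2.cvtColor(p,cv2.COLOR_RGB2HSV))
    c=(d>0)&(W[...,0]>.58)&(W[...,0]<.78)&(W[...,1]>-.1)&(W[...,1]<.08)
    w=c&(S<60)&(V>80)&(W[...,2]>.07)
    k,l,st,ce=cv2.connectedComponentsWithStats(w.astype(np.uint8));i=1+np.argmax(st[1:,4]);w=l==i
    q=W[w];a=q
    g=None
    rng=np.random.default_rng(0)
    best=0
    for _ in range(400):
        s=q[rng.choice(len(q),3,False)];nn=np.cross(s[1]-s[0],s[2]-s[0]);L=np.linalg.norm(nn)
        if L<1e-5:continue
        nn/=L;nn*=np.sign(nn[2]);k=abs((q-s[0])@nn)<.002
        if nn[2]>.7 and k.sum()>best:best=k.sum();a=q[k]
    cc=a.mean(0);nn=np.linalg.svd(a-cc)[2][2];nn*=np.sign(nn[2])
    print(n,len(q),best,'c',cc.round(4),'n',nn.round(3),'tilt',np.arccos(nn[2]).round(3),'az',np.arctan2(nn[1],nn[0]).round(3))
    # lens ring: dark pixels enclosed
    dk=c&(W[...,2]>.075)&(V<60)
    if dk.sum()>3:
        v,u=np.argwhere(dk).T;print(' dark',dk.sum(),u.mean(),v.mean(),W[dk].mean(0).round(4), ((u.min()+u.max())/2,(v.min()+v.max())/2))
    base=c&(W[...,2]<.03)&(W[...,2]>.006);r=cv2.minAreaRect(W[base][:,:2].astype(np.float32));print(' base',base.sum(),np.round(r[0],4),np.round(r[1],3),r[2])
E
```

```text
15.5 [ 0.457  -0.2288  0.2994] [ 0.002  0.    -1.   ] gap 0.02132601937317048
wrist block 3540 tool med [-0.0007 -0.01    0.0461] [[-0.0267, -0.015, 0.0441], [0.0266, 0.0044, 0.0601]]
wrist red 5386 tool med [-0.0001 -0.0087 -0.0152] [[-0.0105, -0.0101, -0.021], [0.0103, 0.0054, 0.0267]]
scene block 221 tool med [ 0.0097 -0.0117  0.0527] [[-0.0247, -0.0161, 0.0369], [0.0293, 0.0103, 0.0683]]
scene red 107 tool med [ 0.0008 -0.0093 -0.0017] [[-0.0127, -0.013, -0.0234], [0.0143, 0.0037, 0.0317]]
top block 90 tool med [-0.0066 -0.0107  0.0489] [[-0.0303, -0.015, 0.0321], [0.023, -0.001, 0.0625]]
top 412 177 c [ 0.661  -0.0226  0.0889] n [-0.416 -0.101  0.904] tilt 0.442 az -2.903
 dark 36 319.30555555555554 148.86111111111111 [ 0.6573 -0.0244  0.0901] (np.float64(319.5), np.float64(149.0))
 base 536 [ 0.6786 -0.0129] [0.171 0.169] 3.383028268814087
scene 727 185 c [ 0.6937 -0.0132  0.0923] n [0.636 0.217 0.741] tilt 0.737 az 0.328
 dark 9 268.77777777777777 242.66666666666666 [ 0.6602 -0.023   0.091 ] (np.float64(269.5), np.float64(242.5))
 base 1055 [ 0.6684 -0.0194] [0.134 0.1  ] 12.650376319885254
```

```bash
python3 - <<'E'
from h import *
f=np.load('w1.npz');m={k:f[k] for k in('R','t','mtx')};p,d=f['p'],f['d'];W=cloud(d,m)
H,S,V=cv2.split(cv2.cvtColor(p,cv2.COLOR_RGB2HSV))
c=np.zeros_like(V,bool);c[225:300,460:525]=1
# tilted face: fit plane to whites + lens disc
dk=c&(V<70)&(W[...,2]>.06);v,u=np.argwhere(dk).T;uw=((u.min()+u.max())/2,(v.min()+v.max())/2);print('ring',dk.sum(),uw,W[dk].mean(0).round(4))
q=W[c&(d>0)&(W[...,2]>.065)]
A=np.c_[q[:,:2],np.ones(len(q))]
w=np.ones(len(q),bool)
for _ in range(8):
    k=np.linalg.lstsq(A[w],q[w,2],rcond=None)[0];w=abs(A@k-q[:,2])<.003
n=np.array([-k[0],-k[1],1]);n/=np.linalg.norm(n);print('n',n.round(3),'tilt',np.arccos(n[2]).round(3),'az-pi',(np.arctan2(-n[1],-n[0])).round(3),w.sum(),len(q))
L,res=tri([((319.4,149.2),camera_model('top')),((269.6,242.8),camera_model('scene')),(uw,m)]);print('lens',L.round(4),res)
b=(d>0)&(W[...,2]>.006)&(W[...,2]<.03)&(W[...,0]>.57)&(W[...,0]<.78)&(W[...,1]>-.12)&(W[...,1]<.09);r=cv2.minAreaRect(W[b][:,:2].astype(np.float32));print('base',np.round(r[0],4),np.round(r[1],3),r[2])
a=.221;lz=np.array([-np.sin(.5)*np.cos(a),-np.sin(.5)*np.sin(a),np.cos(.5)]);ly=np.array([-np.sin(a),np.cos(a),0])
L=np.array([L[0],L[1],.09]);vp=L+.1*lz;print('vp',vp.round(4))
for s in (1,-1):
    x=s*ly;z=-lz;y=np.cross(z,x);Q=Ro.from_matrix(np.c_[x,y,z]);
    tcp=vp-Q.apply([0,-.001,.067]);print(s,tcp.round(4),Q.as_rotvec().round(3))
    up=tcp+.08*lz
    plan([([.47,-.15,.33],pose()[1]),(up,Q),(tcp,Q,15)],ang=.12)
E
```

```text
ring 562 (np.float64(482.0), np.float64(274.5)) [0.6062 0.0047 0.1651]
n [ 0.348 -0.142  0.927] tilt 0.385 az-pi 2.753 467 4148
lens [ 0.6556 -0.0288  0.0889] 0.008150370409628235
base [ 0.6663 -0.0189] [0.13 0.1 ] 13.219295501708984
vp [ 0.6088 -0.0393  0.1778]
1 [ 0.5783 -0.0462  0.237 ] [1.735 2.168 0.554]
24
dp [[8,-39,-16],[7.6,-39.1,-16],[5,-6,1],[5,-5,1],[6,-5,2],[6,-4,2],[6,-4,2],[7,-3,2],[7,-2,2],[7,-1,2],[7,-1,2],[7,0,2],[7,1,3],[7,2,3],[7,2,3],[6,3,3],[6,3,4],[4.9,4,3.5],[0,0,13],[0,0,13]]
rot [[0,0,0],[0,0,0],[-0.02,0.03,-0.11],[-0.02,0.03,-0.11],[-0.02,0.03,-0.11],[-0.02,0.03,-0.11],[-0.02,0.03,-0.11],[-0.02,0.03,-0.11],[-0.02,0.02,-0.11],[-0.02,0.03,-0.11],[-0.02,0.02,-0.11],[-0.02,0.02,-0.11],[-0.03,0.03,-0.11],[-0.02,0.02,-0.1],[-0.03,0.03,-0.11],[-0.02,0.02,-0.1],[-0.03,0.03,-0.11],[-0.021,0.021,-0.101],[0,0,0],[0,0,0]]
dp [[0,0,13],[0,0,14],[0,0,13],[0,0,14]]
rot [[0,0,0],[0,0,0],[0,0,0],[0,0,0]]
end [ 0.5783 -0.0462  0.237 ] [1.735 2.168 0.553]
-1 [ 0.5766 -0.0466  0.2361] [-2.122  1.699 -0.434]
21
dp [[8,-39,-16],[7.6,-39.1,-16],[6,-7,2],[5,-8,2],[4,-8,3],[3,-8,3],[2,-8,3],[1,-8,3],[0,-8,4],[-1,-8,4],[-2,-8,4],[-3,-8,5],[-4,-7,4],[-5,-7,5],[-5.1,-5.9,4.7],[0,0,13],[0,0,13],[0,0,14],[0,0,13],[0,0,14]]
rot [[0,0,0],[0,0,0],[0.03,0.03,0.1],[0.03,0.03,0.1],[0.03,0.03,0.1],[0.03,0.03,0.1],[0.03,0.03,0.11],[0.03,0.02,0.1],[0.03,0.03,0.11],[0.03,0.02,0.11],[0.03,0.02,0.1],[0.03,0.03,0.1],[0.03,0.02,0.11],[0.04,0.03,0.11],[0.035,0.022,0.1],[0,0,0],[0,0,0],[0,0,0],[0,0,0],[0,0,0]]
dp [[0,0.1,13]]
rot [[0,0,0]]
end [ 0.5766 -0.0466  0.2361] [-2.123  1.698 -0.435]
```

```bash
python3 - <<'E'
from h import *
print(np.round(read_state()['qpos'],2))
f=np.load('w1.npz');m={k:f[k] for k in('R','t','mtx')};p,d=f['p'],f['d'];W=cloud(d,m)
H,S,V=cv2.split(cv2.cvtColor(p,cv2.COLOR_RGB2HSV))
c=(d>0)&(W[...,0]>.6)&(W[...,0]<.72)&(W[...,1]>-.08)&(W[...,1]<.05)&(W[...,2]>.065)&(W[...,2]<.12)
dk=c&(V<70);v,u=np.argwhere(dk).T;uw=((u.min()+u.max())/2,(v.min()+v.max())/2);print('ring',dk.sum(),uw,W[dk].mean(0).round(4))
q=W[c];A=np.c_[q[:,:2],np.ones(len(q))];w=np.ones(len(q),bool)
for _ in range(15):
    k=np.linalg.lstsq(A[w],q[w,2],rcond=None)[0];w=abs(A@k-q[:,2])<.003
n=np.array([-k[0],-k[1],1]);n/=np.linalg.norm(n);print('n',n.round(3),'tilt',np.arccos(n[2]).round(3),'az-pi',(np.arctan2(-n[1],-n[0])).round(3),w.sum(),len(q))
L,res=tri([((319.4,149.2),camera_model('top')),((269.6,242.8),camera_model('scene')),((488,263.8),m)]);print('lens',L.round(4),res)
a=.226;lz=np.array([-np.sin(.5)*np.cos(a),-np.sin(.5)*np.sin(a),np.cos(.5)]);ly=np.array([-np.sin(a),np.cos(a),0])
vp=L+.1*lz;print('vp',vp.round(4))
x=-ly;z=-lz;y=np.cross(z,x);Q=Ro.from_matrix(np.c_[x,y,z]);tcp=vp-Q.apply([0,-.001,.067])
np.savez('goal.npz',vp=vp,Q=Q.as_matrix(),tcp=tcp,lz=lz,ly=ly);print(tcp.round(4))
plan([([.48,-.15,.34],pose()[1],40),(tcp+.08*lz,Q),(tcp,Q,16)],ang=.12)
E
```

```text
[ 0.59  0.28 -0.27  2.03  0.1   0.84  0.3 ]
ring 395 (np.float64(487.5), np.float64(263.5)) [ 0.657  -0.0211  0.0898]
n [-0.463 -0.045  0.885] tilt 0.484 az-pi 0.098 2604 4024
lens [ 0.6576 -0.0235  0.0883] 0.0014381567693283464
vp [ 0.6109 -0.0342  0.1761]
[ 0.5787 -0.0416  0.2344]
21
dp [[9,-26,-14],[8,-26,-14],[8.6,-25.9,-14.1],[5,-8,3],[4,-8,3],[3,-8,3],[2,-8,4],[1,-8,4],[0,-8,4],[-1,-8,5],[-1,-8,5],[-2,-8,5],[-4,-7,5],[-4,-7,5],[-5,-6,6],[-6.1,-5.1,5.3],[0,0,16],[0,0,16],[0,0,16],[0,0,16]]
rot [[0,0,0],[0,0,0],[0,0,0],[0.03,0.03,0.1],[0.03,0.03,0.1],[0.03,0.03,0.1],[0.03,0.03,0.1],[0.03,0.03,0.1],[0.03,0.02,0.11],[0.03,0.02,0.1],[0.03,0.03,0.11],[0.03,0.02,0.11],[0.03,0.03,0.1],[0.04,0.02,0.11],[0.03,0.03,0.1],[0.035,0.021,0.105],[0,0,0],[0,0,0],[0,0,0],[0,0,0]]
dp [[0,0,16]]
rot [[0,0,0]]
end [ 0.5787 -0.0416  0.2344] [-2.127  1.693 -0.432]
```

>>> apply_moves:
  dp:
    - [9, -26, -14]
    - [8, -26, -14]
    - [9, -26, -14]
    - [5, -8, 3]
    - [4, -8, 3]
    - [3, -8, 3]
    - [2, -8, 4]
    - [1, -8, 4]
    - [0, -8, 4]
    - [-1, -8, 5]
    - [-1, -8, 5]
    - [-2, -8, 5]
    - [-4, -7, 5]
    - [-4, -7, 5]
    - [-5, -6, 6]
    - [-6, -5, 5]
    - [0, 0, 0]
    - [0, 0, 0]
    - [0, 0, 0]
  delta_rot:
    - [0, 0, 0]
    - [0, 0, 0]
    - [0, 0, 0]
    - [0.03, 0.03, 0.1]
    - [0.03, 0.03, 0.1]
    - [0.03, 0.03, 0.1]
    - [0.03, 0.03, 0.1]
    - [0.03, 0.03, 0.1]
    - [0.03, 0.02, 0.11]
    - [0.03, 0.02, 0.1]
    - [0.03, 0.03, 0.11]
    - [0.03, 0.02, 0.11]
    - [0.03, 0.03, 0.1]
    - [0.04, 0.02, 0.11]
    - [0.03, 0.03, 0.1]
    - [0.035, 0.021, 0.105]
    - [0, 0, 0]
    - [0, 0, 0]
    - [0, 0, 0]

```text
t: 17.55
position: [0.5429, -0.0513, 0.306]
orientation: [-2.127, 1.691, -0.436]
force: [-0.1, 0.5, -0.2]
finger_gap: 0.0216
```

```bash
python3 - <<'E'
from h import *
g=np.load('goal.npz');print(pose()[0])
plan([(g['tcp'],Ro.from_matrix(g['Q']),14)])
E
```

```text
[ 0.54289784 -0.05128564  0.30603853]
6
dp [[0,0,13],[0,0,14],[0,0,13],[-1,1,14],[0,0,13],[-0.5,0.9,13.7]]
rot [[0,0,0],[0,0,0],[0,0,0],[0,0,0],[0,0,0],[-0.001,-0.002,0.002]]
end [ 0.5788 -0.0417  0.2344] [-2.126  1.692 -0.432]
```

>>> apply_moves:
  dp:
    - [0, 0, 13]
    - [0, 0, 14]
    - [0, 0, 13]
    - [-1, 1, 14]
    - [0, 0, 13]
    - [-0.5, 1, 14]
    - [0, 0, 0]
    - [0, 0, 0]
    - [0, 0, 0]
    - [0, 0, 0]
    - [0, 0, 0]
  delta_rot:
    - [0, 0, 0]
    - [0, 0, 0]
    - [0, 0, 0]
    - [0, 0, 0]
    - [0, 0, 0]
    - [0, 0, 0]
    - [0, 0, 0]
    - [0, 0, 0]
    - [0, 0, 0]
    - [0, 0, 0]
    - [0, 0, 0]

```text
t: 18.65
position: [0.5791, -0.0413, 0.2356]
orientation: [-2.126, 1.691, -0.437]
force: [0.3, 1.1, -1.2]
finger_gap: 0.0212
```

```bash
python3 hold.py; python3 - <<'E'
from h import *
g=np.load('goal.npz');p,R=pose();f=p+R.apply([0,-.001,.067]);print('face',f.round(4),'err mm',((f-g['vp'])*1e3).round(1),'z ang',np.arccos(-R.as_matrix()[:,2]@g['lz']).round(3),'x ang',np.arccos(abs(R.as_matrix()[:,0]@g['ly'])).round(3))
# lens seen from wrist
m=camera_model('wrist');L=g['vp']-.1*g['lz'];q=m['mtx']@(m['R']@L+m['t']);print('lens px',(q/q[2])[:2])
a=cv2.imread('pics/h_scene.png')[130:330,200:400];b=cv2.imread('pics/h_wrist.png')
cv2.imwrite('pics/fin.png',np.hstack([cv2.resize(a,(420,420)),cv2.resize(b,(380,420))]))
E
python3 chk.py | grep -v wrist
```

```text
18.65 [ 0.5791 -0.0413  0.2356] [ 0.47   0.106 -0.876] gap 0.021186005837362614
wrist block 3492 tool med [ 0.     -0.0098  0.0461] [[-0.0265, -0.0147, 0.0444], [0.0268, 0.0048, 0.0596]]
wrist red 5437 tool med [ 0.     -0.0084 -0.0148] [[-0.0104, -0.0099, -0.0211], [0.0106, 0.0056, 0.0271]]
scene block 230 tool med [-0.0053 -0.014   0.0533] [[-0.0278, -0.0178, 0.0343], [0.0254, 0.0074, 0.0641]]
scene red 184 tool med [-0.0004 -0.0099  0.0057] [[-0.0109, -0.0129, -0.0191], [0.0119, -0.0039, 0.0323]]
top block 77 tool med [-0.0032 -0.0093  0.0462] [[-0.0258, -0.0138, 0.0416], [0.0263, 0.0035, 0.0561]]
face [ 0.6113 -0.0339  0.1771] err mm [0.4 0.3 1. ] z ang 0.003 x ang 0.002
lens px [320.09865676 188.13482547]
[ 0.579  -0.0412  0.2353] [ 0.469  0.106 -0.877]
scene green 37 [0.4575 0.3838 0.1835] [0.4501 0.3768 0.1791] [0.4625 0.406  0.1888]
scene red 34 [0.4824 0.3956 0.1185] [0.4667 0.3923 0.0826] [0.4856 0.3973 0.1275]
scene strap 139 [0.4626 0.3919 0.1764] [0.4387 0.3835 0.1273] [0.4749 0.3997 0.1884]
scene stem 143 [0.4613 0.3923 0.2222] [0.4519 0.3862 0.198 ] [0.464  0.3984 0.2393]
top green 16 [0.4526 0.3817 0.1848] [0.4466 0.3754 0.1798] [0.4574 0.4056 0.1864]
top red 27 [0.4401 0.3868 0.1089] [0.4278 0.3839 0.0782] [0.4806 0.3951 0.1291]
top strap 66 [0.4456 0.389  0.1775] [0.4343 0.3813 0.1235] [0.4709 0.3969 0.1888]
top stem 49 [0.4511 0.3869 0.2307] [0.4453 0.383  0.1981] [0.4591 0.3948 0.2406]
```

View pics/fin.png

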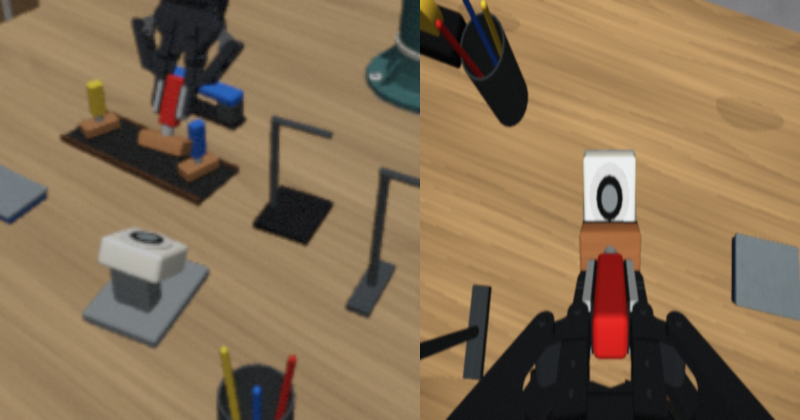

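The wrist view shows the block square over the lens head. The lens sits at raw pixel (320,188), as predicted, and the stamps and the tag are undisturbed. Handing in.

```bash
python3 -c "
from workcell import *
s=read_state();print(s['t'],s['finger_gap'],max(abs(v) for v in s['qvel']));print(finish_job())"
```

```text
18.95 0.0209276493784686 0.002214788911478997
the job is handed in; nothing more can be done
None
```

I finished the task and handed it in at 19 s of the 61 s allowed; the hand-in gives no verdict, so these are my own last checks.

- **Tag:** The stand is close to the arm's inner limit of reach, so I slid the tag off the free end of its bar instead of lifting it back through the mouth. I hooked it over the rail at the white band and slid it to the green band. It now hangs there by itself, about 1–3 mm from the band's middle depending on the view.
- **Red stamp:** It is held in a firm grip with the arm practically still. Its face centre is about 1 mm from the view point I measured, and its direction is within 0.01 rad of the camera direction I worked out.
- **Left-alone things:** In the last pictures, the blue and yellow stamps, the ink pad and the stapler look undisturbed. I did not measure how far they might have moved, and the mug is not in the last pictures I viewed; the arm worked near it only while releasing the tag.

One check disagreed. A flat-face fit to the camera head from a wrist picture gave its heading about 0.13 rad off what the base outline gave. I used the base outline, which a second fit from the top view supported (0.24 against 0.226 rad). The last wrist picture also shows the lens and head lined up with the stamp block.

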